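Tip the flopped chopping boards back in their stand

TASK

Two of the three chopping boards in the stand, the wooden one and the green one, have flopped forward onto the low front rail. Push each of them with the fingertips, up past upright and over, so that it leans back against the high rear rail like the white one. Do not lift any board out of its slot, and leave the white board and everything else on the counter where they are.

Things in the scene. Friction and masses are not known exactly. Their poses are not given: they have to be found in the camera images.
- stand: plywood board stand, fixed, 548 mm long (its y), 132 mm deep (its x), base 12 mm thick; origin at the centre of its underside, z up, x pointing away from the robot to the high rail. Along its middle (x = 0) runs a channel 24 mm wide between ridges 12 mm high, where the boards stand. Three bays centred at y = -175, 0, +175 mm, parted by 30 mm high dividers
- front_rail (a point): middle of the axis of the low front rail: steel, 12 mm thick, along the stand's whole length; x = -33 mm in the stand's frame, 82 mm above the counter; wooden end posts reach 12 mm above the axis. A flopped board leans 20 degrees towards the robot on it, its top edge about 0.22 m above the counter (0.23 m when upright)
- back_rail (a point): middle of the axis of the high back rail: steel, 12 mm thick, along the whole stand; x = +62 mm in the stand's frame, 162 mm above the counter; end posts 12 mm higher. A board in order leans 20 degrees back on it. A push of 1 to 2 N near the top tips a board; a few degrees past upright it falls onto this rail by itself, and the rail is a rigid stop
- board_wood: wooden chopping board, 14 mm thick, 150 mm wide, 220 mm tall, standing on its short edge in one of the stand's three bays, flopped forward towards the robot on the low front rail at the start. Origin on the board's mid-plane, centred in width, 16 mm above its bottom edge; z runs up the board to its top edge, x is its thickness direction (away from the robot), y its width
- board_wood_top (a point): centre of that board's top edge (204 mm from its origin along its z). In the stand's frame its x is about -0.07 m when flopped forward and +0.07 m when leaning back against the high rail
- board_green: green plastic chopping board, 14 mm thick, 150 mm wide, 220 mm tall, standing on its short edge in one of the stand's three bays, flopped forward towards the robot on the low front rail at the start. Origin on the board's mid-plane, centred in width, 16 mm above its bottom edge; z runs up the board to its top edge, x is its thickness direction (away from the robot), y its width
- board_green_top (a point): centre of that board's top edge (204 mm from its origin along its z). In the stand's frame its x is about -0.07 m when flopped forward and +0.07 m when leaning back against the high rail
- board_white: white plastic chopping board, 14 mm thick, 150 mm wide, 220 mm tall, standing on its short edge in one of the stand's three bays, already leaning back properly on the high rail. Origin on the board's mid-plane, centred in width, 16 mm above its bottom edge; z runs up the board to its top edge, x is its thickness direction (away from the robot), y its width
- board_white_top (a point): centre of that board's top edge (204 mm from its origin along its z). In the stand's frame its x is about -0.07 m when flopped forward and +0.07 m when leaning back against the high rail
- canister_tall: tall glass canister with a wooden lid, 88 mm across, 190 mm tall, standing to the right of the stand; origin at the centre of its underside. Bystander
- canister_short: short glass canister with a wooden lid, 80 mm across, 110 mm tall, right of the stand; origin at the centre of its underside. Bystander
- mug: blue ceramic mug, 80 mm across, 90 mm tall, between robot and stand; origin at the centre of its underside. Bystander
- spice_jar: amber spice jar, 44 mm across, 85 mm tall, between robot and stand; origin at the centre of its underside. Bystander
- pepper_mill: dark wooden pepper mill, 56 mm across, 160 mm tall, left of the stand; origin at the centre of its underside. Bystander
- spoon: wooden spoon lying flat, left of the stand. Bystander
Not all that is in view belongs to the job. There is more than one size of the board_green; the job needs the larger.

How it is judged:
By the outcome, as a careful person would: the job done as asked, in the order asked, and still so for the second after the job is handed in, with the robot touching nothing.
It also fails if it takes over 54 s, if anything falls off the work surface, if the arm or the gripper's body presses on something with over 40 N, if the wrist force passes 120 N, or if a joint passes its speed limit or range.

ROBOT

A 6-joint arm with a two-finger parallel gripper is mounted at the origin on the work surface. World frame = base frame: x ahead of the robot, y to its left, z up, the work surface at z = 0. Lengths are in m, angles in rad, forces in N, time in s.
With the tool pointing down it reaches from about 0.35 to 0.95 m from the base axis. Payload 17.4 kg.
Tool frame: the origin (TCP) lies at the very end of the fingers, on their centre line; the grasp point (between the pads) lies 19 mm behind it; z points along the fingers, y is the line along which they close (so a half turn about z gives the same grasp; the last joint's range is limited). The gripper opens to 93 mm and grips with 3 to 60 N. Pads are 15 mm wide; open, the fingers measure 128 mm over their backs; the gripper's body (75 mm by 188 mm) begins 65 mm behind the grasp point.
Start: joints at [1.268, 0.116, 1.442, -0, 1.584, -0.038], TCP at [0.177, 0.651, 0.219] pointing down, gripper open.
Joint ranges: [-2.83, 2.83], [-0.83, 2.19], [0.07, 2.5], [-1.14, 4.28], [0.01, 3], [-2.97, 2.97]. Speed limits (rad/s): [1.89, 1.89, 2.22, 3.14, 3.14, 3.14].

INTERFACE

Orientations are given as a rotation vector (axis times angle).
In Python, from plant import telemetry, capture, calibration, ctrl gives the robot as it stands.
- The arm moves only by the shell command python3 -m inch 'ROWS' [OPENING] [FORCE]. ROWS is JSON, a list of rows, each a list of 2 entries, a list of its own where there are three numbers: the shift along the tool's x, y, z each as a share of 150 mm, from -1 to 1, then the turn, a rotation vector about the tool's x, y, z each as a share of 180 degrees, from -1 to 1. In form: [[[dx, dy, dz], [rx, ry, rz]], ...]. A call has 1 to 12 rows; each row is the pose to reach, as a shift and turn from the pose commanded when the call began, along the tool's axes at that moment, turning the shorter way round; what a row does not reach only later rows make up. A row lasts 1/12 s, in which the tool goes at most 41.7 mm and 7.16 degrees, less where a joint would pass 70% of its speed; a pose out of reach is approached as far as the arm can. A call with a number of a shift or a turn outside -1 to 1 is refused whole. A call with a gripper value outside its range is refused whole. OPENING is the closure, from -1 (fully open) to 1 (shut), set as the call begins (- or left out, the last holds). The fingers move at their own pace and stop on an object; FORCE is the grip in N (left out, the last holds). Time passes only in rows, so rows that repeat a pose let the fingers close. It gives the time, the measured TCP pose, the force, the opening and the grip force at its end, in the units of the state.
- telemetry.observe(): the state, without advancing time (a new reading comes with each control period).
- capture(name): name is "scene" or "top" or "wrist"; returns the picture (480x640x3 uint8, red, green, blue); there is no depth.
- calibration(name): a dict with "mtx" (3x3 intrinsics, pixels), "R" (3x3) and "t" (3): a world point X has camera coordinates R X + t. Camera axes: x right, y down, z forward; pixel columns grow to the right and rows downward; lengths in m; the calibration is good to about 2 mm. The wrist camera is an equidistant fisheye: a pixel r from the principal point sees the ray r / f radians off the axis. A picture is of the moment at which its call begins: read the wrist's pose just before it. calibration takes no time and is no camera call; for the wrist camera it gives the pose at the moment of the call.
- ctrl.close_job(): hands the job in; it is judged then, once.
The state is a dict: "t": time; "joints": joint angles; "joint_velocities": joint speeds; "joint_efforts": joint torques, N m; "tool_pos": TCP position; "tool_rot": TCP orientation; "contact_force": force on the tool from outside, world axes, zero at the start; "torque": the same for the moment, N m; "opening": finger opening in m; "grasp_force": force on a finger pad.
Only numpy, scipy, OpenCV 4.12 (cv2) and the standard library are available. Lean on these libraries where they do the work, as an engineer would, in place of code of your own. Each camera call takes 0.05 s, during which the arm holds its last target. There are 200 camera calls.

## Working session

There is one attempt and no reset: what is moved stays moved. The work goes in short steps, Python scripts to look and compute and a shell command to move; the robot and the scene stay as the last step left them, time stands still between calls to the robot, and variables do not carry over. Pictures are saved under pics/ and viewed, at most 10 in all, crops included, and the job is handed in when it is done.

```bash
mkdir -p pics; ls; cat > h.py <<'E'
import cv2,numpy as np
from plant import telemetry,capture,calibration,ctrl
def snap(n,f):
    im=capture(n); cv2.imwrite('pics/'+f,im[:,:,::-1]); return im
def ray(n,u,v):
    c=calibration(n);K=np.array(c['mtx']);R=np.array(c['R']);t=np.array(c['t'])
    d=R.T@np.linalg.inv(K)@np.array([u,v,1.]); return -R.T@t,d
def onz(n,u,v,z):
    o,d=ray(n,u,v); return o+d*(z-o[2])/d[2]
def tri(u1,v1,u2,v2,a='scene',b='top'):
    o1,d1=ray(a,u1,v1);o2,d2=ray(b,u2,v2)
    s=np.linalg.lstsq(np.c_[d1,-d2],o2-o1,rcond=None)[0]
    p,q=o1+s[0]*d1,o2+s[1]*d2
    return (p+q)/2,np.linalg.norm(p-q)
E
python3 - <<'E'
from h import *
snap('scene','s1.png');snap('top','t1.png')
s=telemetry.observe();print(s['t'],s['tool_pos'],s['tool_rot'],s['contact_force'],s['opening'])
E
```

```text
pics
0.1 [0.17661421 0.65127713 0.21799083] [-4.14771091e-01 -3.11390722e+00  1.62932581e-03] [-0.50672906  0.28207492 -0.31929639] 0.09278225957984633
```

View pics/s1.png

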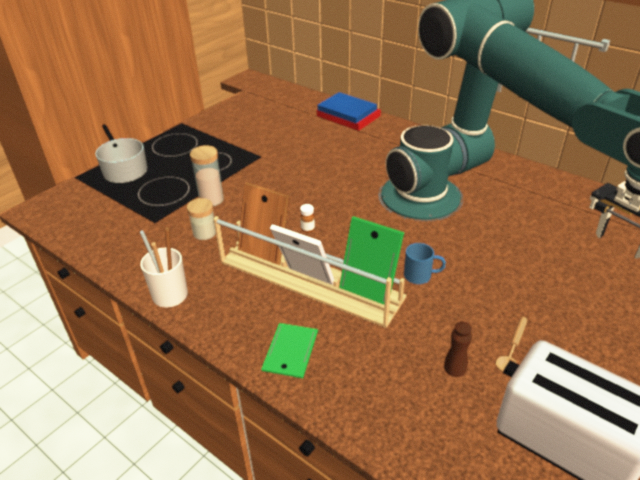

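View pics/t1.png

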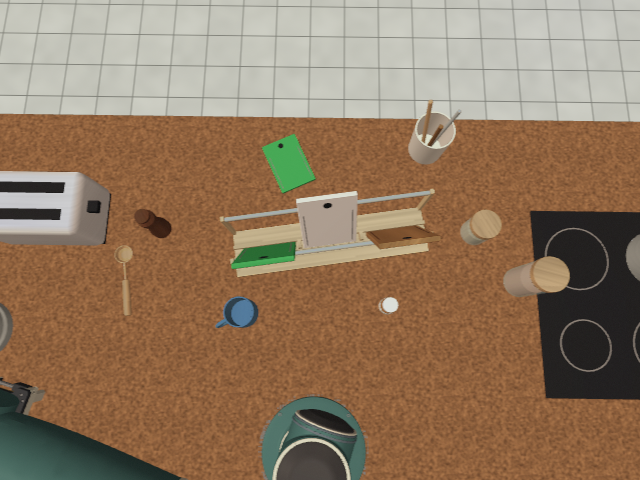

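Candidates for "green board": the one standing in the stand's bay (scene 370,260; top 264,254), and a smaller one lying on the counter (scene 290,350; top 288,163). I choose the one in the stand. The wood board is at scene (265,220), top (402,237), and white is in the middle. A close crop will check the choice.

```bash
python3 - <<'E'
import cv2,numpy as np
s=cv2.imread('pics/s1.png')[180:330,200:420];t=cv2.imread('pics/t1.png')[175:290,210:450]
a=cv2.resize(s,None,fx=3.4,fy=3.4,interpolation=cv2.INTER_CUBIC);b=cv2.resize(t,None,fx=3.3,fy=3.3,interpolation=cv2.INTER_CUBIC)
cv2.imwrite('pics/s2.png',a);cv2.imwrite('pics/t2.png',b)
from h import *
# colour masks
for n,f in(('scene','s1'),('top','t1')):
    im=cv2.imread(f'pics/{f}.png');h=cv2.cvtColor(im,cv2.COLOR_BGR2HSV)
    m=cv2.inRange(h,(50,120,50),(75,255,255))
    k,l,st,c=cv2.connectedComponentsWithStats(m)
    for i in range(1,k):
        if st[i,4]>200:
            cs,_=cv2.findContours((l==i).astype('u1'),0,2);p=cv2.approxPolyDP(max(cs,key=len),4,True)[:,0]
            print(n,st[i],p.tolist())
E
```

```text
scene [ 344  217   60   66 2473] [[352, 217], [344, 262], [386, 277], [392, 256], [392, 282], [403, 233]]
scene [340 270  45  34 831] [[342, 270], [340, 287], [383, 303], [384, 284], [348, 271], [344, 277]]
scene [ 262  324   56   54 1995] [[279, 324], [262, 369], [302, 377], [317, 330]]
top [ 262  134   54   59 1647] [[294, 134], [262, 148], [282, 192], [315, 178]]
top [ 232  242   63   27 1021] [[294, 242], [289, 252], [289, 243], [248, 248], [240, 259], [244, 249], [232, 268], [293, 260]]
```

View pics/s2.png

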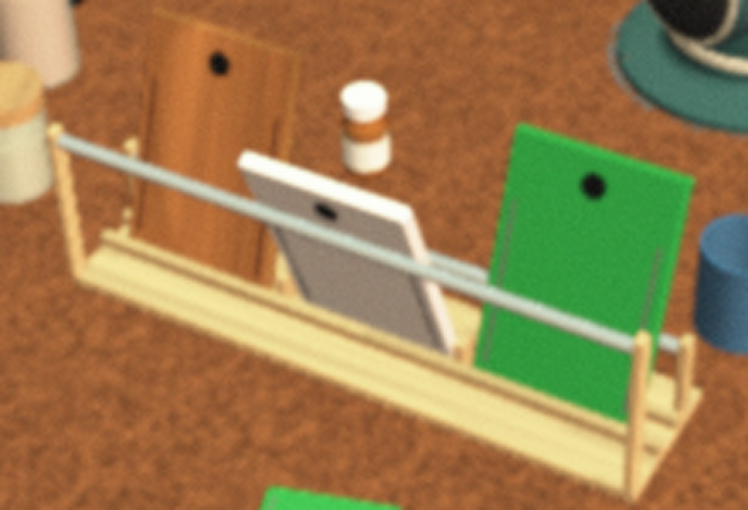

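View pics/t2.png

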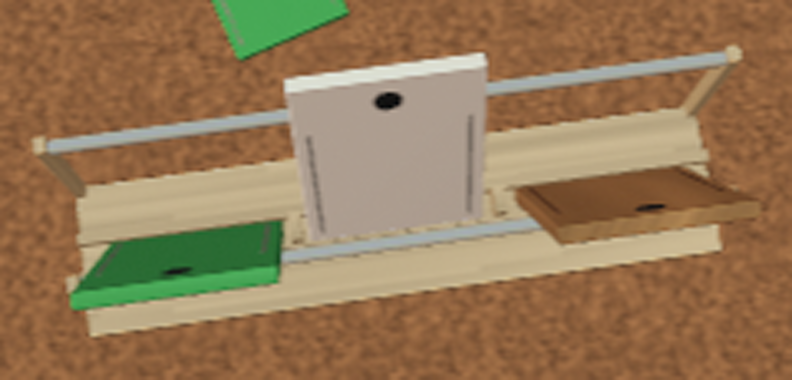

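```bash
python3 - <<'E'
from h import *
def T(s,t): return tri(s[0]/3.4+200,s[1]/3.4+180,t[0]/3.3+210,t[1]/3.3+175)
P={}
for k,s,t in [('railR',(55,130),(735,52)),('railL',(641,338),(40,145)),('gL',(692,183),(77,293)),('gR',(518,129),(280,268)),('wL',(298,57),(563,228)),('wR',(155,15),(757,203)),('ghole',(593,186),(178,271)),('whole',(219,64),(651,207)),('whL',(408,222),(290,92)),('whR',(242,165),(486,66))]:
    p,e=T(s,t);P[k]=p;print(k,p.round(3),round(e,4))
y=P['railL']-P['railR'];y[2]=0;L=np.linalg.norm(y);y/=L;x=np.array([y[1],-y[0],0])
m=(P['railL']+P['railR'])/2;o=m-.062*x;o[2]=0
print('len',L,'yaw',np.degrees(np.arctan2(x[1],x[0])),'origin',o)
for k in P: d=P[k]-o;print(k,(d@x).round(3),(d@y).round(3),d[2].round(3))
for n,u,v,z in [('mug',240,312,.09),('jar',390,305,.085),('mill',146,216,.16),('tall',550,275,.19),('short',487,224,.11)]: 
    q=onz('top',u,v,z);d=q-o;print(n,q.round(3),(d@x).round(3),(d@y).round(3))
c=calibration('wrist');print(c)
from scipy.spatial.transform import Rotation as R
print(R.from_rotvec(telemetry.observe()['tool_rot']).as_matrix().round(3))
E
```

```text
railR [ 0.66  -0.295  0.17 ] 0.0012
railL [0.579 0.237 0.171] 0.0009
gL [0.457 0.196 0.218] 0.0066
gR [0.478 0.05  0.217] 0.003
wL [ 0.51  -0.153  0.22 ] 0.003
wR [ 0.532 -0.295  0.216] 0.0001
ghole [0.479 0.125 0.196] 0.0003
whole [ 0.532 -0.222  0.195] 0.0001
whL [0.612 0.046 0.209] 0.001
whR [ 0.635 -0.1    0.208] 0.0016
len 0.5376192030724413 yaw 8.66631721568131 origin [ 0.5582714  -0.03822242  0.        ]
railR 0.062 -0.269 0.17
railL 0.062 0.269 0.171
gL -0.065 0.247 0.218
gR -0.066 0.099 0.217
wL -0.065 -0.106 0.22
wR -0.065 -0.25 0.216
ghole -0.054 0.173 0.196
whole -0.054 -0.178 0.195
whL 0.066 0.075 0.209
whR 0.067 -0.073 0.208
mug [0.352 0.195 0.09 ] -0.169 0.262
jar [ 0.375 -0.194  0.085] -0.204 -0.126
mill [0.587 0.434 0.16 ] 0.099 0.463
tall [ 0.446 -0.564  0.19 ] -0.19 -0.503
short [ 0.59  -0.451  0.11 ] -0.031 -0.413
{'mtx': array([[371.64829954,   0.        , 316.18487312],
       [  0.        , 371.64829954, 244.845107  ],
       [  0.        ,   0.        ,   1.        ]]), 'R': array([[ 0.26086404,  0.96537457, -0.00137451],
       [ 0.9311315 , -0.25123449,  0.26433948],
       [ 0.25484129, -0.07023652, -0.96442872]]), 't': array([-0.67522115, -0.03230385,  0.39071602])}
[[-0.965  0.262 -0.   ]
 [ 0.262  0.965 -0.001]
 [ 0.    -0.001 -1.   ]]
```

```bash
cat > w.py <<'E'
import sys;from h import *
from scipy.spatial.transform import Rotation as R
a=np.radians(8.666);X=np.array([np.cos(a),np.sin(a),0]);Y=np.array([-X[1],X[0],0]);Z=np.array([0,0,1.])
o=np.array([.5583,-.0382,0])
def where():
    s=telemetry.observe();d=s['tool_pos']-o;M=R.from_rotvec(s['tool_rot']).as_matrix()
    print('t',round(s['t'],2),'stand xyz',(d@X).round(4),(d@Y).round(4),d[2].round(4),'F',np.round([s['contact_force']@v for v in(X,Y,Z)],1),'j',np.round(s['joints'],2))
    D=np.c_[-X,Y,-Z];print('turn share',(R.from_matrix(M.T@D).as_rotvec()/np.pi).round(4))
if __name__=='__main__': where()
E
python3 -m inch '[[[-0.3,-0.25,0],[0,0,-0.04]],[[-0.55,-0.45,0],[0,0,-0.08]],[[-0.72,-0.63,0],[0,0,-0.12]],[[-0.72,-0.63,0],[0,0,-0.1325]],[[-0.72,-0.63,0],[0,0,-0.1325]],[[-0.72,-0.63,0],[0,0,-0.1325]]]'; python3 w.py
```

```text
t: 0.6
tool_pos: [0.2567, 0.5315, 0.2188]
tool_rot: [-0.234, 3.133, 0.001]
contact_force: [0.3, 1.4, 0.5]
opening: 0.093
grasp_force: 0.0
t 0.6 stand xyz -0.2124 0.6086 0.2188 F [0.5 1.3 0.5] j [ 1.08 -0.07  1.63  0.    1.58 -0.64]
turn share [ 0.0001  0.     -0.0007]
```

```bash
python3 -m inch '[[[-0.1,-0.25,0],[0,0,0]],[[-0.2,-0.5,0],[0,0,0]],[[-0.3,-0.75,0],[0,0,0]],[[-0.4,-1,0],[0,0,0]]]' >/dev/null; python3 w.py
python3 -m inch '[[[0,-0.25,0],[0,0,0]],[[0,-0.5,0],[0,0,0]],[[0,-0.75,0],[0,0,0]],[[0,-1,0],[0,0,0]],[[0,-1,0],[0,0,0]]]' >/dev/null; python3 w.py
python3 -m inch '[[[0,-0.25,0],[0,0,0]],[[0,-0.5,0],[0,0,0]],[[0,-0.75,0],[0,0,0]],[[0,-1,0],[0,0,0]],[[0,-1,0],[0,0,0]]]' >/dev/null; python3 w.py
```

```text
t 0.93 stand xyz -0.1529 0.4588 0.2183 F [1.5 0.1 0.2] j [ 0.81 -0.23  1.77  0.    1.6  -0.91]
turn share [-0.0001 -0.0002  0.0003]
t 1.35 stand xyz -0.1526 0.3057 0.219 F [-0.5  0.6  0.1] j [ 0.53 -0.43  1.92 -0.    1.65 -1.19]
turn share [-0.0003  0.0002 -0.0011]
t 1.77 stand xyz -0.1524 0.1552 0.2188 F [-0.   0.6 -0.1] j [ 0.17 -0.53  1.99 -0.    1.68 -1.55]
turn share [-0.0004  0.0001 -0.0017]
```

```bash
python3 -m inch '[[[0,-0.25,0],[0,0,0]],[[0,-0.5,0],[0,0,0]],[[0,-0.75,0],[0,0,0]],[[0,-1,0],[0,0,0]],[[0,-1,0],[0,0,0]]]' >/dev/null; python3 w.py
python3 -m inch '[[[0,-0.25,0],[0,0,0]],[[0,-0.5,0],[0,0,0]],[[0,-0.75,0],[0,0,0]],[[0,-1,0],[0,0,0]],[[0,-1,0],[0,0,0]]]' >/dev/null; python3 w.py
python3 -m inch '[[[0,-0.11,0],[0,0,0]],[[0,-0.22,0.1],[0,0,0]],[[0,-0.22,0.22],[0,0,0]],[[0,-0.22,0.22],[0,0,0]],[[0,-0.22,0.22],[0,0,0]]]' >/dev/null; python3 w.py
python3 -c "
from h import *
a=snap('scene','s3.png')[150:330,180:420];b=snap('top','t3.png')[170:350,210:450]
cv2.imwrite('pics/c3.png',cv2.resize(np.hstack([a,b]),(800,300))[:,:,::-1])"
```

```text
t 2.18 stand xyz -0.1524 0.0051 0.2184 F [-0.2  0.4 -0.4] j [-0.2  -0.49  1.96 -0.    1.66 -1.92]
turn share [-0.0003 -0.0003 -0.0015]
t 2.6 stand xyz -0.1521 -0.1445 0.2178 F [ 0.3 -0.3 -0.7] j [-0.5  -0.33  1.85 -0.    1.62 -2.22]
turn share [ 0.     -0.0005 -0.001 ]
t 3.02 stand xyz -0.152 -0.1727 0.1851 F [-0.   0.6 -0.3] j [-0.54 -0.28  1.87  0.    1.56 -2.27]
turn share [ 0.0005 -0.0005  0.0002]
```

View pics/c3.png

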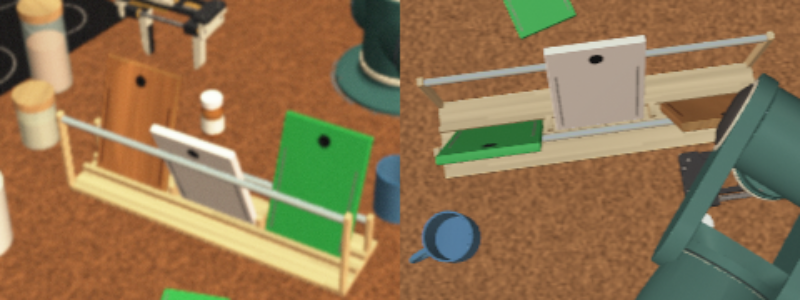

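```bash
python3 -m inch '[[[-0.15,-0.02,0],[0,0,0]],[[-0.3,-0.03,0],[0,0,0]],[[-0.36,-0.03,0],[0,0,0]],[[-0.4,-0.03,0],[0,0,0]],[[-0.44,-0.03,0],[0,0,0]],[[-0.48,-0.03,0],[0,0,0]],[[-0.52,-0.03,0],[0,0,0]],[[-0.56,-0.03,0],[0,0,0]]]' | grep force; python3 w.py
python3 -m inch '[[[-0.04,0,0],[0,0,0]],[[-0.08,0,0],[0,0,0]],[[-0.12,0,0],[0,0,0]],[[-0.16,0,0],[0,0,0]]]' | grep force; python3 w.py
```

```text
contact_force: [-1.0, 0.2, 0.9]
grasp_force: 0.3
t 3.78 stand xyz -0.0684 -0.1783 0.1859 F [-0.9  0.3  0.9] j [-0.45 -0.12  1.73 -0.    1.53 -2.18]
turn share [-0.0001  0.0001 -0.    ]
contact_force: [-0.7, -0.1, -0.3]
grasp_force: 0.2
t 4.12 stand xyz -0.044 -0.1783 0.1856 F [-0.7  0.  -0.3] j [-0.43 -0.07  1.68 -0.    1.53 -2.15]
turn share [ 0. -0.  0.]
```

Contact is being made gently. I'll continue past upright.

```bash
python3 -m inch '[[[-0.04,0,0],[0,0,0]],[[-0.08,0,0],[0,0,0]],[[-0.12,0,0],[0,0,0]],[[-0.16,0,0],[0,0,0]],[[-0.2,0,0],[0,0,0]],[[-0.24,0,0],[0,0,0]],[[-0.28,0,0],[0,0,0]],[[-0.32,0,0],[0,0,0]]]' | grep force; python3 w.py
python3 -m inch '[[[-0.03,0,0],[0,0,0]],[[-0.06,0,0],[0,0,0]],[[-0.06,0,0],[0,0,0]],[[-0.06,0,0],[0,0,0]],[[-0.06,0,0],[0,0,0]],[[-0.06,0,0],[0,0,0]]]' | grep force; python3 w.py
python3 -c "
from h import *
a=snap('scene','s4.png')[150:330,180:420];b=snap('top','t4.png')[170:350,210:450]
cv2.imwrite('pics/c4.png',cv2.resize(np.hstack([a,b]),(800,300))[:,:,::-1])"
```

```text
contact_force: [-0.3, -0.0, 0.5]
grasp_force: 0.0
t 4.78 stand xyz 0.004 -0.1782 0.1856 F [-0.3  0.   0.5] j [-0.39  0.02  1.59  0.    1.53 -2.11]
turn share [ 0.     -0.      0.0001]
contact_force: [0.5, 0.3, 0.7]
grasp_force: 0.0
t 5.28 stand xyz 0.0122 -0.1783 0.1857 F [0.5 0.2 0.7] j [-0.38  0.04  1.58 -0.    1.53 -2.1 ]
turn share [-0.  0.  0.]
```

View pics/c4.png

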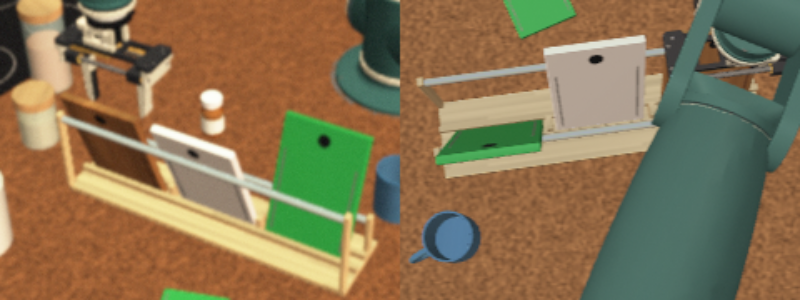

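Wood now leans back (crop left, about 110,140). Next I back off and move to the green board.

```bash
python3 -m inch '[[[0.2,0,0],[0,0,0]],[[0.45,0,0],[0,0,0]],[[0.7,0,0],[0,0,0]],[[1,0,0],[0,0,0]],[[1,0,0],[0,0,0]]]' >/dev/null; python3 w.py
python3 -m inch '[[[0.07,0.2,0],[0,0,0]],[[0.07,0.45,0],[0,0,0]],[[0.07,0.7,0],[0,0,0]],[[0.07,1,0],[0,0,0]],[[0.07,1,0],[0,0,0]]]' >/dev/null; python3 w.py
python3 -m inch '[[[0,0.25,0],[0,0,0]],[[0,0.5,0],[0,0,0]],[[0,0.75,0],[0,0,0]],[[0,1,0],[0,0,0]],[[0,1,0],[0,0,0]]]' >/dev/null; python3 w.py
python3 -m inch '[[[0,0.2,0],[0,0,0]],[[0,0.34,0],[0,0,0]],[[0,0.34,0],[0,0,0]],[[0,0.34,0],[0,0,0]]]' >/dev/null; python3 w.py
```

```text
t 5.8 stand xyz -0.1419 -0.1781 0.1861 F [-0.7  0.6 -0. ] j [-0.54 -0.25  1.85 -0.    1.55 -2.26]
turn share [-0.0003 -0.     -0.0004]
t 6.22 stand xyz -0.1482 -0.0238 0.1862 F [ 0.3 -0.8  0. ] j [-0.26 -0.45  1.99  0.    1.6  -1.99]
turn share [0.0002 0.0005 0.001 ]
t 6.63 stand xyz -0.1484 0.1267 0.186 F [-0.5  0.1 -0.5] j [ 0.1  -0.52  2.04  0.    1.62 -1.63]
turn share [0.0004 0.0003 0.0018]
t 6.97 stand xyz -0.1481 0.1731 0.1858 F [ 0.9  0.1 -0.4] j [ 0.22 -0.51  2.03 -0.    1.62 -1.51]
turn share [-0.0001  0.0001  0.0007]
```

```bash
python3 -m inch '[[[-0.14,0,0],[0,0,0]],[[-0.28,0,0],[0,0,0]],[[-0.34,0,0],[0,0,0]],[[-0.38,0,0],[0,0,0]],[[-0.42,0,0],[0,0,0]],[[-0.46,0,0],[0,0,0]],[[-0.5,0,0],[0,0,0]],[[-0.54,0,0],[0,0,0]],[[-0.58,0,0],[0,0,0]],[[-0.62,0,0],[0,0,0]],[[-0.66,0,0],[0,0,0]],[[-0.7,0,0],[0,0,0]]]' | grep force; python3 w.py
python3 -m inch '[[[-0.04,0,0],[0,0,0]],[[-0.08,0,0],[0,0,0]],[[-0.12,0,0],[0,0,0]],[[-0.16,0,0],[0,0,0]],[[-0.2,0,0],[0,0,0]],[[-0.24,0,0],[0,0,0]],[[-0.28,0,0],[0,0,0]],[[-0.32,0,0],[0,0,0]],[[-0.36,0,0],[0,0,0]],[[-0.36,0,0],[0,0,0]],[[-0.36,0,0],[0,0,0]],[[-0.36,0,0],[0,0,0]]]' | grep force; python3 w.py
python3 -c "
from h import *
a=snap('scene','s5.png')[150:330,180:420];b=snap('top','t5.png')[170:350,210:450]
cv2.imwrite('pics/c5.png',cv2.resize(np.hstack([a,b]),(800,300))[:,:,::-1])"
```

```text
contact_force: [-0.4, -0.3, 1.2]
grasp_force: 0.2
t 7.97 stand xyz -0.0426 0.1728 0.1857 F [-0.5 -0.2  1.2] j [ 0.2  -0.25  1.84  0.    1.55 -1.52]
turn share [0.     0.     0.0001]
contact_force: [0.5, 0.0, -0.8]
grasp_force: 0.0
t 8.97 stand xyz 0.0107 0.1728 0.1856 F [ 0.5 -0.  -0.8] j [ 0.2  -0.13  1.74  0.    1.53 -1.53]
turn share [ 0.     -0.0001  0.0001]
```

View pics/c5.png

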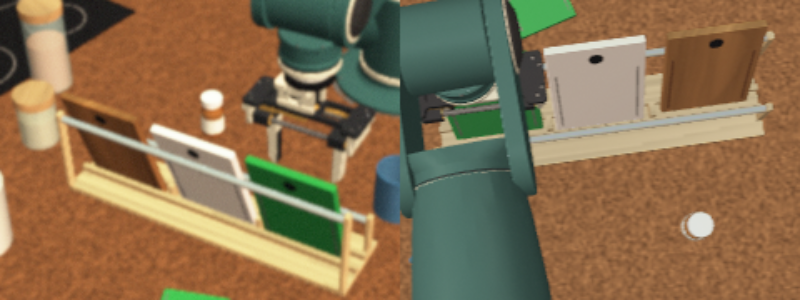

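Both boards now lean back on the rear rail. I'll retreat, check, and hand in.

```bash
python3 -m inch '[[[0.2,0,0],[0,0,0]],[[0.45,0,0],[0,0,0]],[[0.7,0,0],[0,0,0]],[[1,0,0],[0,0,0]],[[1,0,0],[0,0,0]],[[1,0,-0.2],[0,0,0]],[[1,0,-0.3],[0,0,0]],[[1,0,-0.3],[0,0,0]],[[1,0,-0.3],[0,0,0]]]' >/dev/null; python3 w.py
python3 -c "
from h import *
a=snap('scene','s6.png')[150:390,180:500];b=snap('top','t6.png')[120:360,110:430]
cv2.imwrite('pics/c6.png',cv2.resize(np.hstack([a,b]),(800,300))[:,:,::-1])"
```

```text
t 9.82 stand xyz -0.1385 0.1728 0.2314 F [-0.2  0.  -0.5] j [ 0.21 -0.49  1.94  0.    1.68 -1.51]
turn share [0.     0.0005 0.0001]
```

View pics/c6.png

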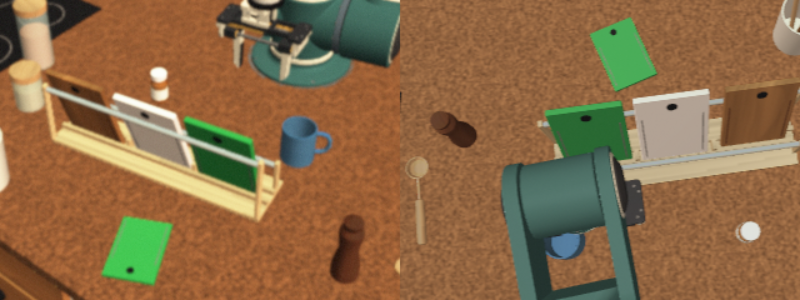

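All three boards lean on the rear rail, the bystanders are in place, and the gripper is clear.

```bash
python3 -c "
from plant import ctrl
print(ctrl.close_job())"
```

```text
the job is handed in; nothing more can be done
None
```

The wooden board and then the larger green one were pushed over and now lean back on the high rear rail like the white one; in the last pictures nothing else had moved, and I handed the job in at about 10 s of the 54 s allowed.

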